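# Clamp an offcut in the cam jig

### The arm

A 6-joint arm with a two-finger parallel gripper is mounted at the origin on the work surface; the furniture and walls round the work are solid. World frame = base frame: x ahead of the robot, y to its left, z up, the work surface at z = 0. Lengths are in m, angles in rad, forces in N, time in s.
With the tool pointing down it reaches from about 0.35 to 0.775 m from the base axis. Payload 5.5 kg.
Tool frame: the origin (TCP) lies at the very end of the fingers, on their centre line; the grasp point (between the pads) lies env.pinch_z behind it (env.pinch_z is the distance from the TCP to the grasp point, in m); z points along the fingers, y is the line along which they close (so a half turn about z gives the same grasp; the last joint's range is limited). The gripper opens to 85 mm and grips with 20 to 120 N. Pads are 22 mm wide; open, the fingers measure 114 mm over their backs; the gripper's body (76 mm by 85 mm) begins 54 mm behind the grasp point. The pads swing forward as they close: fully open they stand 13 mm farther back than shut.
Start: joints at [-1.329, 0.313, 0.046, 1.304, 0, 1.431], TCP at [0.214, -0.534, 0.231] pointing down, gripper open.
Joint ranges: [-2.76, 2.76], [-0.86, 1.69], [-1.03, 1.26], [-2.2, 2.34], [-1.47, 1.5], [-3.14, 3.14]. Speed limits (rad/s): [2.57, 2.57, 3.14, 3.14, 3.14, 3.14].

### API

Orientations are given as a unit quaternion [w, x, y, z].
In Python, from workcell import env, eyes gives the robot as it stands.
- The arm moves only by the shell command python3 -m jog 'ROWS' [FORCE]. ROWS is JSON, one flat list of numbers, 7 for each row, row after row: the shift along the world's x, y, z as a fraction of full scale, then the turn, a rotation vector about the world's x, y, z as a fraction of full scale, then the opening, from -1 (shut) to 1 (fully open), so that 0 is half open. A call has 1 to 12 rows; each row is the pose to reach, as a shift and turn from the pose commanded when the call began, turning the shorter way round; what a row does not reach only later rows make up. Full scale, the value 1, is 20 cm for a shift and pi rad for a turn. A row lasts 1/12 s, in which the tool goes at most 41.7 mm and 7.16 degrees, less where a joint would pass 70% of its speed; a pose out of reach is approached as far as the arm can. A call with a number of a shift or a turn outside -1 to 1 is refused whole. A call with a gripper value outside its range is refused whole. The fingers move at their own pace and stop on an object; FORCE is the grip in N (left out, the last holds). Time passes only in rows, so rows that repeat a pose let the fingers close. It gives the time, the measured TCP pose, the force, the opening and the grip force at its end, in the units of the state.
- env.get_state(): the state, without advancing time (a new reading comes with each control period).
- eyes.read_camera(name): name is "side" or "top" or "wrist"; returns (picture, depth): 420x560x3 uint8, red, green, blue; 420x560 float32, m along the optical axis (not along the pixel's ray), 0 where there is no reading.
- eyes.calibration(name): a dict with "fx", "fy", "cx", "cy" (pixels), "R" (3x3) and "t" (3): a world point X has camera coordinates R X + t; the wrist camera has in their place "tool_from_camera" (4x4, takes a point from camera to tool coordinates, whose origin is the TCP and whose axes are the flange's). Camera axes: x right, y down, z forward; pixel columns grow to the right and rows downward; lengths in m; the calibration is good to about 2 mm. A picture is of the moment at which its call begins: read the wrist's pose just before it. calibration takes no time and is no camera call.
- env.hand_in(): hands the job in; it is judged then, once.
The state is a dict: "clock": time; "joint_pos": joint angles; "qvel": joint speeds; "tau": joint torques, N m; "tcp_pos": TCP position; "orientation": TCP orientation; "wrist_force": force on the tool from outside, world axes, zero at the start; "ft_torque": the same for the moment, N m; "finger_gap": finger opening in m; "grip_force": force on a finger pad.
Only numpy, scipy, OpenCV 4.12 (cv2) and the standard library are available. Lean on these libraries where they do the work, as an engineer would, in place of code of your own. Each camera call takes 0.05 s, during which the arm holds its last target. There are 200 camera calls.

### The job

An offcut lies loose in the wooden clamping jig. With a fingertip push the offcut lengthwise along the rail until its end is right up against the dark end stop, then push the handle of the red cam all the way round until it comes to its stop and the cam clamps the offcut against the rail. Keep the offcut flat on the jig throughout, and leave the tape measure, the wax tin and the pencil where they are.

Things in the scene. Friction and masses are not known exactly. Their poses are not given: they have to be found in the camera images.
- jig: fixed plywood clamping jig, plate 12 mm thick, x -75 to +95, y -135 to +135 mm; origin on the underside, z up. Back rail along its +x side: inner face at x = +70 mm, 22 mm thick, top at z = 36 mm. Dark end stop at its +y end: face at y = +115 mm, x -25 to +69, top at z = 42 mm. A dowel, 8 mm across, at x 12.5, y -45 mm, up to z = 48 mm, is where the handle rests when home
- board: the offcut, a loose light wooden board 45 (its x) x 160 (its y) x 19 mm (z), about 0.11 kg, lying on the jig's plate between the cam and the rail with its +y end towards the end stop, 30 to 75 mm short of it. Origin at the centre of its underside; its y is roughly parallel to the jig's y and it has a few mm of sideways play
- board_end (a point): centre of the offcut's +y end face, the end that shall meet the end stop
- stop_face (a point): the point of the end stop's face that the middle of the offcut's end meets (jig x = 47.5, y = 115, z = 21.5 mm)
- cam: the red eccentric cam disc, 39 mm across, 21.5 mm high, in one piece with the handle above it; origin on the pivot axis at the height of the jig's underside. The disc is 6 mm off the pivot, to the cam's own +y; its own x points along the handle
- lever_pivot (a point): point on the handle's vertical pivot axis (jig x = 0, y = 30 mm) at the mid-height of the handle bar, 41 mm above the jig's underside
- lever_knob (a point): centre of the black ball, 26 mm across, at the end of the handle, 96 mm from the pivot axis and 44 mm above the jig's underside. From pivot to ball runs a flat steel bar, 16 mm wide, 10 mm thick (36 to 46 mm above the underside), free to be pushed from either side
- cam_lever (a joint): angle of the handle, rad: 0 open (handle points to the jig's -x side, a little to +y), growing anticlockwise seen from above to 2.1 at its stop (handle points to the jig's -y, parallel to the rail). It stays where it is left; about 0.12 N m turns it, up to about 0.6 N m over the last part where the cam squeezes the offcut
- guard_post (a point): a point 0.5 m up the square upright post (27 x 13 mm, z 0.2 to 0.87 m) of the saw's fixed overarm guard, left of the work: keep clear. From the post two black bars run back to the left, beside and beyond the robot, 0.25 to 0.45 m up, a bracket behind them to 0.6 m; the clear guard below reaches forward 0.25 m, 0.2 m high. An arm starting behind it gets out by rising to 0.55 m, drawing in, then swinging right
- tape: bystander: yellow tape measure, 35 x 87 x 64 mm, origin at the centre of its underside; leave alone
- tin: bystander: round wax tin, 71 mm across, 25 mm high, origin at the centre of its underside; leave alone
- pencil: bystander: red pencil, 158 mm long (its y), 9 mm thick, origin at the centre of its underside; leave alone

How it is judged:
On the way, in this order (a step that is already met when the one before it is completed fails the run):
1. the offcut's end is up against the end stop while the handle is still open (y of board_end in the frame of stop_face above -0.005 m and value of joint cam_lever below 0.8 rad), for 0.2 s.
2. the handle is home and the cam presses on the offcut (value of joint cam_lever above 1.9 rad and contact force between cam and board above 3 N), for 0.2 s.
At the end, for the whole second after the job is handed in: The offcut lies flat and at rest in the jig, its end within 5 mm of the end stop, its side within 3 mm of and parallel (0.03 rad) to the rail, the handle within 0.2 rad of its stop and the cam pressing on the offcut with more than 3 N (all of step 2 and y of board_end in the frame of stop_face above -0.005 m and x of board_end in the frame of stop_face above -0.003 m and angle between the y axis of board and the y axis of jig, either way round below 0.03 rad and z of board in the frame of jig below 0.015 m and linear speed of board below 0.01 m/s); the robot touches nothing.
It fails at once if the offcut is lifted off the jig's plate by more than 8 mm (z of board in the frame of jig above 0.02 m).
It fails at once if the offcut is tipped by more than 0.15 rad (angle between board's own z axis and vertical above 0.15 rad).
It fails at once if the tape measure, the wax tin or the pencil is moved by more than 20 mm (distance of any of tape, tin, pencil from where it was at the start of the episode above 0.02 m).
It also fails if it takes over 58 s, if anything falls off the work surface, if the arm or the gripper's body presses on something with over 40 N, if the wrist force passes 120 N, or if a joint passes its speed limit or range.

## Working session

There is one attempt and no reset: what is moved stays moved. The work goes in short steps, Python scripts to look and compute and a shell command to move; the robot and the scene stay as the last step left them, time stands still between calls to the robot, and variables do not carry over. Pictures are saved under pics/ and viewed, at most 10 in all, crops included, and the job is handed in when it is done.

```bash
mkdir -p pics; python3 - <<'E'
from workcell import env, eyes
import cv2,pickle
s=env.get_state(); print(s['clock'],s['tcp_pos'],s['orientation'],s['finger_gap'],env.pinch_z)
d={}
for n in("top","side"):
    p,z=eyes.read_camera(n); d[n]=(p,z,eyes.calibration(n)); cv2.imwrite(f"pics/{n}.png",p[:,:,::-1])
    c=d[n][2]; print(n,c)
pickle.dump(d,open("d.pkl","wb"))
E
```

```text
0.0 [ 0.21409737 -0.53309896  0.23042417] [-8.99111609e-04  9.81832841e-01  1.89745781e-01 -5.13986967e-05] 0.08529336442646836 0.0187
top {'fx': 437.40210581004584, 'fy': 437.40210581004584, 'cx': 286.04970808481755, 'cy': 208.2062219982387, 'R': array([[-1.70104253e-02, -9.99848945e-01, -3.56824143e-03],
       [-9.83342488e-01,  1.73753004e-02, -1.80929961e-01],
       [ 1.80964630e-01,  4.31107819e-04, -9.83489510e-01]]), 't': array([0.04285644, 0.50618472, 1.70990913])}
side {'fx': 433.2470942645097, 'fy': 433.2470942645097, 'cx': 281.54851759594334, 'cy': 209.3472952004058, 'R': array([[ 0.96684249, -0.25476687, -0.01759099],
       [-0.14429765, -0.48817953, -0.86073163],
       [ 0.21069834,  0.83473025, -0.50875498]]), 't': array([-0.45810145,  0.33357854,  1.295805  ])}
```

View pics/top.png

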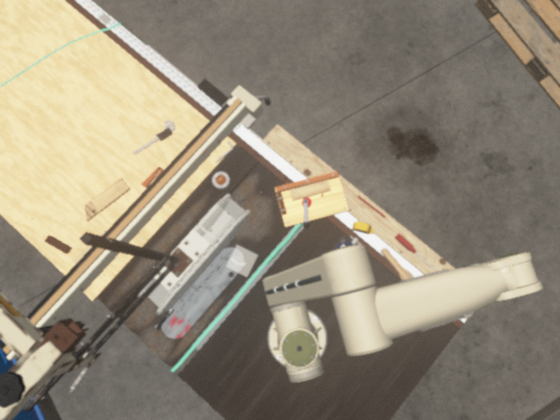

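View pics/side.png

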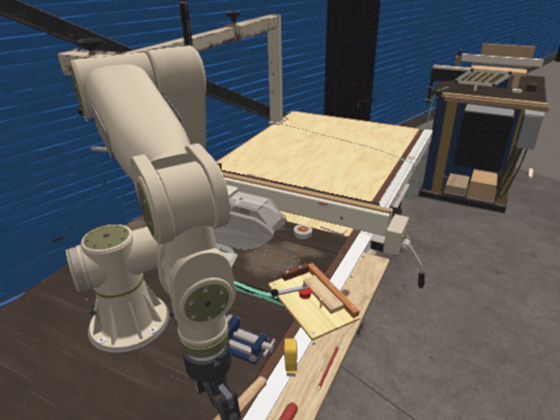

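The top view shows the jig at about cols 275–350, rows 172–228, with the rail along its top edge, the red cam near (306,203) and the tape at (362,228). In the side view the jig is at about (315,300). I'll zoom in on both.

```bash
python3 - <<'E'
import cv2,pickle,numpy as np
d=pickle.load(open("d.pkl","rb"))
a=cv2.resize(d["top"][0][165:240,265:365,::-1],None,fx=5,fy=5,interpolation=cv2.INTER_CUBIC)
cv2.imwrite("pics/topc.png",a)
b=cv2.resize(d["side"][0][255:345,260:365,::-1],None,fx=6,fy=6,interpolation=cv2.INTER_CUBIC)
cv2.imwrite("pics/sidec.png",b)
E
```

```text
(no output)
```

View pics/topc.png

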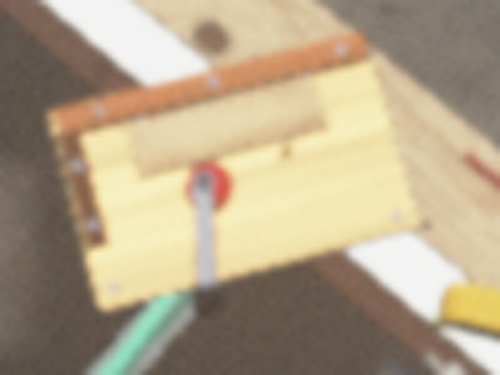

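View pics/sidec.png

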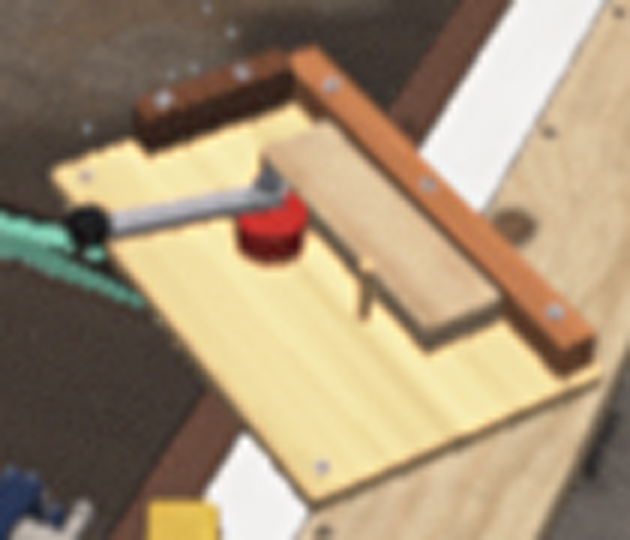

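The top crop shows the plate's −x corners at crop (100,310) and (420,228), the pivot at (205,182), the dowel at (285,150), and the offcut corners at (127,125), (140,175), (328,127) and (315,78). In the side crop the knob is at (88,225), the dowel top at (370,262), and the handle is open.

```bash
cat > h.py <<'E'
import numpy as np,pickle
from scipy.optimize import least_squares
def ray(c,u,v,z):
    R,t=c['R'],c['t']; o=-R.T@t; r=R.T@np.array([(u-c['cx'])/c['fx'],(v-c['cy'])/c['fy'],1]); return o+r*(z-o[2])/r[2]
def dep(c,u,v,Z):
    R,t=c['R'],c['t']; return R.T@(np.array([(u-c['cx'])/c['fx'],(v-c['cy'])/c['fy'],1])*Z[int(round(v)),int(round(u))]-t)
E
python3 - <<'E'
from h import *
np.set_printoptions(precision=4,suppress=True)
d=pickle.load(open("d.pkl","rb"))
T=lambda x,y:(265+x/5,165+y/5)
S=lambda x,y:(260+x/6,255+y/6)
ct,cs=d['top'][2],d['side'][2]
for p in[(150,230),(300,200),(350,220)]: print('plate',dep(ct,*T(*p),d['top'][1]))
for p in[(250,350),(300,430)]: print('plate s',dep(cs,*S(*p),d['side'][1]))
print('board',dep(ct,*T(230,125),d['top'][1]))
z0=float(np.median([dep(ct,*T(*p),d['top'][1])[2] for p in[(150,230),(300,200),(350,220),(130,260)]]))-.012
print('z0',z0)
z0=max(z0,0) 
P=[(ct,T(100,310),-75,135,12),(ct,T(420,228),-75,-135,12),(ct,T(205,182),0,30,46),(ct,T(286,150),12.5,-45,48),(ct,T(48,112),92,135,36),(ct,T(362,33),92,-135,36),
(cs,S(315,505),-75,-135,12),(cs,S(50,178),-75,135,12),(cs,S(370,262),12.5,-45,48),(cs,S(320,45),92,135,36),(cs,S(595,330),92,-135,36)]
w=np.array([ray(c,*p,z0+z/1e3)[:2] for c,p,x,y,z in P]); j=np.array([[x,y] for *_,x,y,z in P])/1e3
f=lambda q:(j@np.array([[np.cos(q[2]),np.sin(q[2])],[-np.sin(q[2]),np.cos(q[2])]])+q[:2]-w)
r=least_squares(lambda q:f(q).ravel(),[.5,0,0],loss='soft_l1',f_scale=.004); print(r.x); print(f(r.x)*1e3)
q=r.x; Rj=np.array([[np.cos(q[2]),-np.sin(q[2])],[np.sin(q[2]),np.cos(q[2])]])
inv=lambda p:(Rj.T@(p[:2]-q[:2]))*1e3
for n,p in dict(a=(127,125),b=(140,175),c=(328,127),d=(315,78)).items(): print('board',n,inv(ray(ct,*T(*p),z0+.031)))
for n,p in dict(a=(265,160),b=(330,122),c=(500,297),d=(428,333)).items(): print('board s',n,inv(ray(cs,*S(*p),z0+.031)))
print('knob',inv(ray(cs,*S(88,225),z0+.044)),inv(ray(ct,*T(206,298),z0+.044)))
m=(d['top'][0].astype(int)); yel=(m[...,0]>170)&(m[...,2]<90)&(m[...,1]>120)
v,u=np.nonzero(yel); print('tape',len(u),ray(ct,u.mean(),v.mean(),.03))
pickle.dump((q,z0),open('jig.pkl','wb'))
E
```

```text
plate [ 0.5013 -0.0024  0.0095]
plate [ 0.5225 -0.1252  0.0185]
plate [ 0.5056 -0.1656  0.0161]
plate s [ 0.5038 -0.1229  0.0122]
plate s [ 0.5119 -0.1783  0.0096]
board [ 0.5849 -0.0694  0.0242]
z0 0.0015788453781826473
[ 0.5405 -0.0751  0.243 ]
[[-0.2115 -1.7689]
 [ 1.7574 -1.3342]
 [ 0.2116  0.6707]
 [ 5.6622 -3.3077]
 [ 1.886  -1.1409]
 [ 5.0507 -5.1518]
 [-2.7169  4.228 ]
 [-2.3019  8.4248]
 [-4.086   1.7395]
 [-6.8957  7.2913]
 [ 0.8628 -3.4068]]
board a [64.4718 76.8969]
board b [21.5618 77.4647]
board c [ 20.6108 -80.9715]
board d [ 62.8684 -81.9884]
board s a [21.7791 61.9302]
board s b [68.7925 71.4042]
board s c [ 68.8475 -85.5651]
board s d [ 23.5471 -88.7427]
knob [-90.8464  50.2704] [-91.1891  53.4512]
tape 37 [ 0.5001 -0.0278  0.03  ]
```

```bash
python3 -m jog '[0.9,1,0.3,0,0,-0.044,-1, 0.9,1,0.3,0,0,-0.044,-1, 0.9,1,0.3,0,0,-0.044,-1, 0.9,1,0.3,0,0,-0.044,-1, 0.9,1,0.3,0,0,-0.044,-1, 0.9,1,0.3,0,0,-0.044,-1, 0.9,1,0.3,0,0,-0.044,-1, 0.9,1,0.3,0,0,-0.044,-1, 0.9,1,0.3,0,0,-0.044,-1]' 
python3 -m jog '[0.7,0.85,0,0,0,0,-1, 0.7,0.85,0,0,0,0,-1, 0.7,0.85,0,0,0,0,-1, 0.7,0.85,0,0,0,0,-1, 0.7,0.85,0,0,0,0,-1, 0.7,0.85,0,0,0,0,-1, 0.7,0.85,0,0,0,0,-1, 0.7,0.85,0,0,0,0,-1, 0.7,0.85,0,0,0,0,-1]'
python3 - <<'E'
from workcell import env, eyes
import cv2,pickle
s=env.get_state(); p,z=eyes.read_camera("wrist"); c=eyes.calibration("wrist")
print(s['clock'],s['tcp_pos'],s['orientation'],s['wrist_force'],s['finger_gap']); print(c)
pickle.dump((s['tcp_pos'],s['orientation'],p,z,c),open("w.pkl","wb")); cv2.imwrite("pics/w1.png",p[:,:,::-1])
E
```

```text
clock: 0.85
tcp_pos: [0.3951, -0.3325, 0.2915]
orientation: [0.0, 0.992, 0.123, -0.0]
wrist_force: [-0.4, -0.6, 0.9]
finger_gap: 0.0
grip_force: 0.0
clock: 1.6
tcp_pos: [0.5333, -0.1651, 0.2908]
orientation: [0.0, 0.993, 0.121, -0.001]
wrist_force: [0.2, -1.1, 0.5]
finger_gap: 0.0
grip_force: 0.0
1.6 [ 0.5333257 -0.1651171  0.2908096] [ 2.99781127e-05  9.92703621e-01  1.20578078e-01 -6.68614785e-04] [ 0.18424067 -1.06859209  0.52759677] 2.2230382469421486e-05
{'fx': 370.5007134764827, 'fy': 370.5007134764827, 'cx': 273.65415198878884, 'cy': 208.22628696867707, 'tool_from_camera': array([[-1.32086663e-03, -9.47088403e-01, -3.20970110e-01,
         8.35046184e-02],
       [ 9.99999068e-01, -1.36213580e-03, -9.59664919e-05,
        -4.52934147e-04],
       [-3.46316127e-04, -3.20969938e-01,  9.47089320e-01,
        -1.43112189e-01],
       [ 0.00000000e+00,  0.00000000e+00,  0.00000000e+00,
         1.00000000e+00]])}
```

View pics/w1.png

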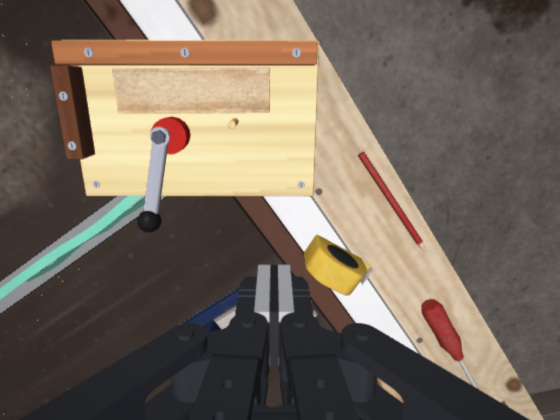

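The wrist view shows the plate's −x corners at (86,195) and (314,195), the rail top from (54,41) to (317,65), the pivot at (158,135), the dowel top at (234,123), the offcut at (114–270, 69–111) and the knob at (149,221). The tape and pencil are well to the right.

```bash
python3 - <<'E'
from h import *
from scipy.spatial.transform import Rotation as Ro
np.set_printoptions(precision=4,suppress=True)
p,o,img,Z,c=pickle.load(open("w.pkl","rb"))
T=np.eye(4); T[:3,:3]=Ro.from_quat([o[1],o[2],o[3],o[0]]).as_matrix(); T[:3,3]=p
M=T@c['tool_from_camera']; cw=dict(c,R=M[:3,:3].T,t=-M[:3,:3].T@M[:3,3])
print('plate z',[dep(cw,u,v,Z)[2] for u,v in[(200,160),(280,160),(120,170)]],'board z',dep(cw,200,90,Z)[2])
P=[((86,195),-75,135,12),((314,195),-75,-135,12),((158,135),0,30,48),((234,123),12.5,-45,48),((54,41),92,135,36),((317,41),92,-135,36),((54,65),70,135,36),((317,65),70,-135,36)]
w=np.array([ray(cw,*q,z/1e3)[:2] for q,x,y,z in P]); j=np.array([[x,y] for _,x,y,z in P])/1e3
f=lambda q:(j@np.array([[np.cos(q[2]),np.sin(q[2])],[-np.sin(q[2]),np.cos(q[2])]])+q[:2]-w)
q=least_squares(lambda q:f(q).ravel(),[.54,-.07,.24],loss='soft_l1',f_scale=.003).x; print(q); print(f(q)*1e3)
Rj=np.array([[np.cos(q[2]),-np.sin(q[2])],[np.sin(q[2]),np.cos(q[2])]])
for u,v,z in[(114,70,31),(269,69,31),(270,111,31),(117,111,31),(149,221,44),(310,250,50)]: print((Rj.T@(ray(cw,u,v,z/1e3)[:2]-q[:2]))*1e3)
pickle.dump(q,open('jig.pkl','wb'))
W=lambda x,y:q[:2]+Rj@(np.array([x,y])/1e3)
for n,a in dict(start=(46,-118),end=(46,-62)).items(): print(n,W(*a),W(*a)-p[:2])
for th in(0,.5,1,1.5,2.1):
  a=-np.pi/2-2.1+th; print('th',th,'bar70',W(*(np.array([0,30])+70*np.array([np.cos(a),np.sin(a)]))),'push offset15',W(*(np.array([0,30])+70*np.array([np.cos(a),np.sin(a)])-28*np.array([-np.sin(a),np.cos(a)]))))
E
```

```text
plate z [np.float64(0.01375059908530046), np.float64(0.014153414710735722), np.float64(0.01282101721725989)] board z 0.032963236700596185
[ 0.5424 -0.0722  0.2394]
[[-0.5497 -0.3795]
 [-1.0079  0.4157]
 [-0.6897 -1.7884]
 [-1.2758  1.9053]
 [-0.45    6.6858]
 [ 2.0043 -4.5083]
 [ 0.5697  2.6275]
 [ 1.8279 -3.6734]]
[64.3308 75.1232]
[ 65.4476 -82.8165]
[ 23.9781 -83.7452]
[23.8162 77.5444]
[-95.1781  52.4571]
[-128.0091 -129.1098]
start [ 0.6151 -0.1759] [ 0.0818 -0.0108]
end [ 0.6018 -0.1215] [0.0685 0.0436]
th 0 bar70 [ 0.4682 -0.0231] push offset15 [0.4762 0.0038]
th 0.5 bar70 [ 0.4669 -0.0577] push offset15 [ 0.461  -0.0303]
th 1 bar70 [ 0.4822 -0.0887] push offset15 [ 0.464  -0.0675]
th 1.5 bar70 [ 0.5106 -0.1086] push offset15 [ 0.4844 -0.0987]
th 2.1 bar70 [ 0.5519 -0.1111] push offset15 [ 0.5247 -0.1177]
```

```bash
python3 -m jog '[0.41,-0.055,-0.3,0,0,0,-1, 0.41,-0.055,-0.5,0,0,0,-1, 0.41,-0.055,-0.7,0,0,0,-1, 0.41,-0.055,-0.95,0,0,0,-1, 0.41,-0.055,-0.95,0,0,0,-1, 0.41,-0.055,-0.95,0,0,0,-1, 0.41,-0.055,-0.95,0,0,0,-1]' 
python3 -m jog '[0,0,-0.2,0,0,0,-1, 0,0,-0.385,0,0,0,-1, 0,0,-0.385,0,0,0,-1,0,0,-0.385,0,0,0,-1]'
```

```text
clock: 2.23
tcp_pos: [0.6129, -0.1751, 0.0977]
orientation: [-0.002, 0.993, 0.12, -0.004]
wrist_force: [-0.7, 0.1, -0.4]
finger_gap: -0.0
grip_force: 0.0
clock: 2.57
tcp_pos: [0.6154, -0.1752, 0.0256]
orientation: [-0.0, 0.993, 0.121, -0.001]
wrist_force: [-0.9, 0.1, -0.0]
finger_gap: 0.0003
grip_force: 0.0
```

```bash
python3 -m jog '[-0.005,0.02,-0.01,0,0,0,-1, -0.01,0.04,-0.01,0,0,0,-1, -0.015,0.06,-0.01,0,0,0,-1, -0.02,0.08,-0.01,0,0,0,-1, -0.024,0.1,-0.01,0,0,0,-1, -0.029,0.12,-0.01,0,0,0,-1, -0.034,0.14,-0.01,0,0,0,-1, -0.039,0.16,-0.01,0,0,0,-1, -0.043,0.18,-0.01,0,0,0,-1, -0.048,0.2,-0.01,0,0,0,-1]'
python3 -m jog '[-0.005,0.02,0,0,0,0,-1, -0.009,0.036,0,0,0,0,-1, -0.012,0.05,0,0,0,0,-1, -0.012,0.05,0,0,0,0,-1]'
```

```text
clock: 3.4
tcp_pos: [0.6077, -0.1352, 0.0233]
orientation: [0.001, 0.993, 0.121, 0.001]
wrist_force: [1.8, -2.9, 5.6]
finger_gap: 0.0002
grip_force: 2.7
clock: 3.73
tcp_pos: [0.6046, -0.1243, 0.0228]
orientation: [0.0, 0.993, 0.122, 0.001]
wrist_force: [1.5, -1.5, 3.0]
finger_gap: 0.0001
grip_force: 1.7
```

```bash
python3 -m jog '[-0.0025,0.01,0,0,0,0,-1, -0.005,0.02,0,0,0,0,-1, -0.0075,0.03,0,0,0,0,-1, -0.0075,0.03,0,0,0,0,-1]'
python3 -m jog '[-0.0025,0.01,0,0,0,0,-1, -0.005,0.02,0,0,0,0,-1, -0.005,0.02,0,0,0,0,-1]'
python3 - <<'E'
from workcell import env, eyes
import cv2,pickle
s=env.get_state(); p,z=eyes.read_camera("wrist"); c=eyes.calibration("wrist")
print(s['tcp_pos'],s['wrist_force'])
t,_=eyes.read_camera("side")
pickle.dump((s['tcp_pos'],s['orientation'],p,z,c),open("w.pkl","wb")); cv2.imwrite("pics/w2.png",cv2.hconcat([cv2.resize(p[:,:,::-1],(400,300)),cv2.resize(t[245:345,255:375,::-1],(360,300),interpolation=2)]))
E
```

```text
clock: 4.07
tcp_pos: [0.6029, -0.1185, 0.0226]
orientation: [0.0, 0.993, 0.122, 0.0]
wrist_force: [0.7, -2.1, 4.0]
finger_gap: -0.0002
grip_force: 1.9
clock: 4.32
tcp_pos: [0.6024, -0.1165, 0.0226]
orientation: [0.002, 0.993, 0.121, 0.0]
wrist_force: [1.5, -8.5, 3.5]
finger_gap: 0.0
grip_force: 4.6
[ 0.60239778 -0.11651564  0.02264142] [ 1.51787216 -8.45534792  3.4801534 ]
```

View pics/w2.png

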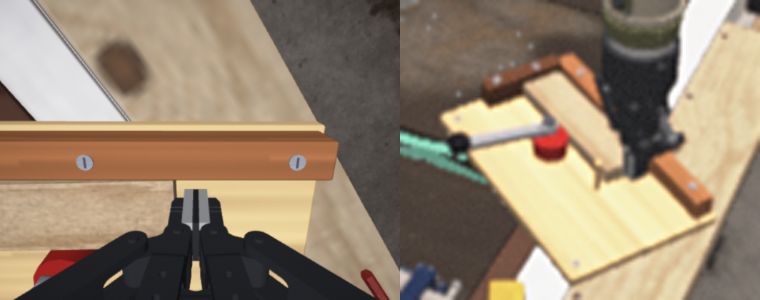

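The offcut's −y edge is at about (176,195) in the left panel, and the push force has just risen to 8.5 N. The side panel can't settle contact with the stop, so I'll push a little more and measure.

```bash
python3 - <<'E'
from h import *
from scipy.spatial.transform import Rotation as Ro
p,o,img,Z,c=pickle.load(open("w.pkl","rb")); q=pickle.load(open('jig.pkl','rb'))
T=np.eye(4); T[:3,:3]=Ro.from_quat([o[1],o[2],o[3],o[0]]).as_matrix(); T[:3,3]=p
M=T@c['tool_from_camera']; cw=dict(c,R=M[:3,:3].T,t=-M[:3,:3].T@M[:3,3])
Rj=np.array([[np.cos(q[2]),-np.sin(q[2])],[np.sin(q[2]),np.cos(q[2])]])
inv=lambda w:(Rj.T@(w[:2]-q[:2]))*1e3
for u,v,z in[(246,255,31),(247,290,31),(470,252,36),(470,200,36)]: print(inv(ray(cw,u,v,z/1e3)))
print('tcp',inv(p))
E
python3 -m jog '[-0.0025,0.01,0,0,0,0,-1, -0.005,0.02,0,0,0,0,-1, -0.005,0.02,0,0,0,0,-1]'
```

```text
[ 65.77374966 -45.59385934]
[ 49.75568057 -45.65365771]
[  69.43464993 -132.49855008]
[  90.48348602 -128.87126807]
tcp [ 47.74647023 -57.26665284]
clock: 4.67
tcp_pos: [0.6026, -0.116, 0.023]
orientation: [0.005, 0.993, 0.12, 0.001]
wrist_force: [2.6, -17.7, -0.1]
finger_gap: -0.0002
grip_force: 8.5
```

The offcut is up against the stop: its edge is at jig y −45.6 and the force has reached 18 N without further motion. Next I back off, rise, and plan the handle arc.

```bash
python3 -m jog '[0.012,-0.05,0,0,0,0,-1, 0.024,-0.1,0,0,0,0,-1, 0.024,-0.1,0.2,0,0,0,-1, 0.024,-0.1,0.4,0,0,0,-1, 0.024,-0.1,0.5,0,0,0,-1, 0.024,-0.1,0.5,0,0,0,-1, 0.024,-0.1,0.5,0,0,0,-1]'
python3 - <<'E'
from workcell import env
from h import *
np.set_printoptions(precision=3,suppress=True)
q=pickle.load(open('jig.pkl','rb')); p=np.array(env.get_state()['tcp_pos'])
Rj=np.array([[np.cos(q[2]),-np.sin(q[2])],[np.sin(q[2]),np.cos(q[2])]])
def pt(th,r=60,g=0):
    a=-np.pi/2-2.1+th; e=np.array([np.cos(a),np.sin(a)]); n=np.array([-e[1],e[0]])
    d=8+11.7*abs(n[1])+11*abs(n[0])-g
    return q[:2]+Rj@((np.array([0,30])+r*e-d*n)/1e3)
s=pt(0,g=-9)
print('to start',(s-p[:2])/.2,'z to .028',(.028-p[2])/.2)
for th in np.arange(0,2.35,.1): print(round(th,2),(pt(th)-s)/.2)
E
```

```text
clock: 5.25
tcp_pos: [0.6058, -0.1304, 0.123]
orientation: [-0.0, 0.993, 0.122, 0.001]
wrist_force: [-1.0, 0.4, -0.6]
finger_gap: -0.0001
grip_force: 0.0
to start [-0.593  0.679] z to .028 -0.4749642121773999
0.0 [-0.013 -0.043]
0.1 [-0.032 -0.072]
0.2 [-0.048 -0.103]
0.3 [-0.06  -0.136]
0.4 [-0.069 -0.171]
0.5 [-0.073 -0.207]
0.6 [-0.076 -0.236]
0.7 [-0.077 -0.264]
0.8 [-0.075 -0.292]
0.9 [-0.071 -0.32 ]
1.0 [-0.063 -0.349]
1.1 [-0.052 -0.378]
1.2 [-0.038 -0.405]
1.3 [-0.021 -0.432]
1.4 [ 0.    -0.458]
1.5 [ 0.024 -0.481]
1.6 [ 0.051 -0.502]
1.7 [ 0.081 -0.52 ]
1.8 [ 0.113 -0.535]
1.9 [ 0.147 -0.546]
2.0 [ 0.183 -0.553]
2.1 [ 0.22  -0.556]
2.2 [ 0.246 -0.559]
2.3 [ 0.273 -0.559]
```

```bash
python3 -m jog '[-0.593,0.679,0,0,0,0,-1, -0.593,0.679,0,0,0,0,-1, -0.593,0.679,0,0,0,0,-1, -0.593,0.679,0,0,0,0,-1, -0.593,0.679,0,0,0,0,-1, -0.593,0.679,0,0,0,0,-1, -0.593,0.679,0,0,0,0,-1, -0.593,0.679,0,0,0,0,-1]'
python3 - <<'E'
from workcell import env, eyes
import cv2,pickle
s=env.get_state(); p,z=eyes.read_camera("wrist"); c=eyes.calibration("wrist")
t,_=eyes.read_camera("side")
cv2.imwrite("pics/w3.png",cv2.hconcat([cv2.resize(p[:,:,::-1],(400,300)),cv2.resize(t[245:345,255:375,::-1],(360,300),interpolation=2)]))
E
```

```text
clock: 5.92
tcp_pos: [0.4875, 0.0048, 0.1216]
orientation: [0.0, 0.993, 0.121, -0.0]
wrist_force: [-0.1, -0.1, 0.3]
finger_gap: -0.0002
grip_force: 0.0
```

View pics/w3.png

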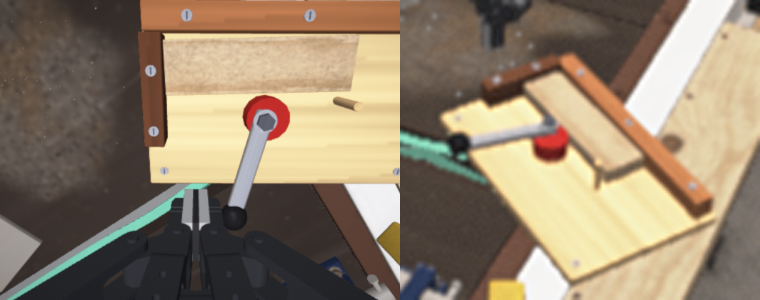

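The left panel shows the offcut up against the stop (gap closed at col 163), and the fingers at (195,200), clear on the +y side of the handle. I'll descend and push.

```bash
python3 -m jog '[0,0,-0.15,0,0,0,-1, 0,0,-0.3,0,0,0,-1, 0,0,-0.47,0,0,0,-1, 0,0,-0.47,0,0,0,-1, 0,0,-0.47,0,0,0,-1]'
python3 -m jog '[-0.013,-0.043,0,0,0,0,-1, -0.032,-0.072,0,0,0,0,-1, -0.048,-0.103,0,0,0,0,-1, -0.06,-0.136,0,0,0,0,-1, -0.069,-0.171,0,0,0,0,-1, -0.073,-0.207,0,0,0,0,-1, -0.076,-0.236,0,0,0,0,-1, -0.077,-0.264,0,0,0,0,-1, -0.075,-0.292,0,0,0,0,-1]'
```

```text
clock: 6.43
tcp_pos: [0.4855, 0.0047, 0.0269]
orientation: [-0.001, 0.993, 0.121, -0.002]
wrist_force: [0.4, -0.4, 0.1]
finger_gap: -0.0001
grip_force: 0.0
clock: 7.18
tcp_pos: [0.4715, -0.0536, 0.0283]
orientation: [-0.0, 0.993, 0.121, -0.0]
wrist_force: [-0.0, 2.5, 0.3]
finger_gap: 0.0
grip_force: 1.2
```

```bash
python3 -m jog '[0.004,-0.028,0,0,0,0,-1, 0.012,-0.057,0,0,0,0,-1, 0.023,-0.086,0,0,0,0,-1, 0.037,-0.113,0,0,0,0,-1, 0.054,-0.14,0,0,0,0,-1, 0.075,-0.166,0,0,0,0,-1, 0.099,-0.189,0,0,0,0,-1, 0.126,-0.21,0,0,0,0,-1, 0.156,-0.228,0,0,0,0,-1]'
python3 -m jog '[0.032,-0.015,0,0,0,0,-1, 0.066,-0.026,0,0,0,0,-1, 0.102,-0.033,0,0,0,0,-1, 0.139,-0.036,0,0,0,0,-1, 0.139,-0.036,0,0,0,0,-1]'
```

```text
clock: 7.93
tcp_pos: [0.5033, -0.0993, 0.0281]
orientation: [0.0, 0.993, 0.121, -0.0]
wrist_force: [-2.5, 1.7, 0.6]
finger_gap: -0.0006
grip_force: 1.3
clock: 8.35
tcp_pos: [0.5296, -0.1057, 0.0273]
orientation: [-0.001, 0.993, 0.122, -0.002]
wrist_force: [-5.2, 1.1, 0.4]
finger_gap: 0.0002
grip_force: 2.3
```

```bash
python3 -m jog '[0.01,0.0025,0,0,0,0,-1, 0.02,0.005,0,0,0,0,-1, 0.03,0.0075,0,0,0,0,-1, 0.03,0.0075,0,0,0,0,-1]'
python3 -m jog '[0.01,0.0025,0,0,0,0,-1, 0.02,0.005,0,0,0,0,-1, 0.02,0.005,0,0,0,0,-1, 0.02,0.005,0,0,0,0,-1]'
```

```text
clock: 8.68
tcp_pos: [0.5298, -0.1057, 0.0272]
orientation: [0.001, 0.993, 0.121, -0.008]
wrist_force: [-20.8, -6.0, 12.0]
finger_gap: -0.0003
grip_force: 11.0
clock: 9.02
tcp_pos: [0.5298, -0.1057, 0.0272]
orientation: [0.002, 0.993, 0.12, -0.011]
wrist_force: [-32.1, -8.5, 20.3]
finger_gap: 0.0002
grip_force: 16.8
```

The handle is hard on its stop. I'll back off, rise, and check.

```bash
python3 -m jog '[-0.05,-0.012,0,0,0,0,-1, -0.1,-0.025,0,0,0,0,-1, -0.2,-0.05,0,0,0,0,-1, -0.2,-0.05,0,0,0,0,-1, -0.2,-0.05,0.3,0,0,0,-1, -0.2,-0.05,0.6,0,0,0,-1, -0.2,-0.05,0.9,0,0,0,-1, -0.2,-0.05,0.9,0,0,0,-1, -0.2,-0.05,0.9,0,0,0,-1]'
python3 - <<'E'
from workcell import env, eyes
import cv2
p,z=eyes.read_camera("wrist"); t,_=eyes.read_camera("side")
cv2.imwrite("pics/w4.png",cv2.hconcat([cv2.resize(p[:,:,::-1],(400,300)),cv2.resize(t[245:345,255:375,::-1],(360,300),interpolation=2)]))
E
```

```text
clock: 9.77
tcp_pos: [0.5053, -0.115, 0.2157]
orientation: [0.003, 0.993, 0.122, 0.006]
wrist_force: [1.0, -0.4, -0.9]
finger_gap: 0.0003
grip_force: 0.0
```

View pics/w4.png

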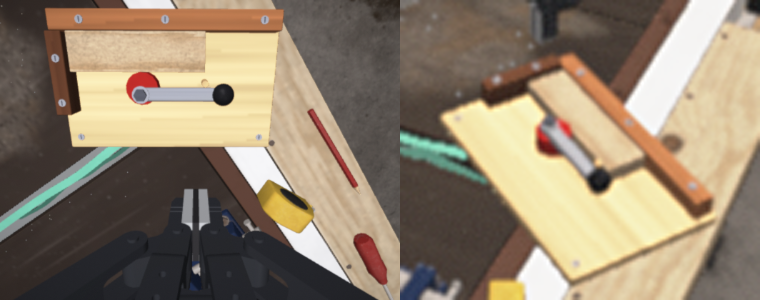

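The picture shows the handle home and parallel to the rail at (140–225, 95), the offcut flush with the rail and stop, and the bystanders untouched.

```bash
python3 -c "
from workcell import env
print(env.hand_in())"
```

```text
the job is handed in; nothing more can be done
None
```

I pushed the offcut up against the end stop and turned the cam handle round to its stop. The last picture shows the offcut flush with the rail and stop and the tape measure and pencil in place. The tin was out of view, and the arm stayed away from it. The job is handed in; no verdict came back.

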